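# Stand the lamp power unit over the plinth's hidden cross-bar

### The arm

A 6-joint arm with a two-finger parallel gripper is mounted at the origin on the work surface. World frame = base frame: x ahead of the robot, y to its left, z up, the work surface at z = 0. Lengths are in m, angles in degrees, forces in N, time in s.
With the tool pointing down it reaches from about 0.35 to 0.875 m from the base axis. Payload 4.2 kg.
Tool frame: the origin (TCP) lies at the centre of the arm's flange, where the gripper is bolted on; the fingertips stand 182 mm ahead of it and the grasp point (between the pads) lies 164 mm ahead of it (r.nose_length is the distance from the TCP to the fingertips, in m); z points along the fingers, y is the line along which they close (so a half turn about z gives the same grasp; the last joint's range is limited). The gripper opens to 87 mm and grips with 3 to 60 N. Pads are 19 mm wide; open, the fingers measure 117 mm over their backs; the gripper's body (75 mm by 190 mm) begins 51 mm behind the grasp point.
Start: joints at [91.536, 22.042, 0.453, 0, -68.411, -14.817], TCP at [0.144, 0.608, 0.405] pointing down, gripper open.
Joint ranges: [-179.83, 179.83], [-69.29, 118.12], [-61.27, 80.66], [-181.25, 117.63], [-171.15, -9.14], [-177.46, 177.46]. Speed limits (degrees/s): [159.86, 159.86, 180, 180, 180, 180].

### API

Orientations are given as a 3x3 rotation matrix whose columns are the frame's x, y, z axes.
In Python, from station import r, vision gives the robot as it stands. The module is installed in compiled form; this text tells all that it offers.
- The arm moves only by the shell command python3 -m creep 'ROWS'. ROWS is JSON, a list of rows, each a list of 7 numbers: the opening, from -1 (shut) to 1 (fully open), then the shift along the tool's x, y, z in mm, then the turn, a rotation vector about the tool's x, y, z in degrees. A call has 1 to 8 rows; each row is the pose to reach, as a shift and turn from the pose commanded when the call began, along the tool's axes at that moment; what a row does not reach only later rows make up. A row lasts 1/12 s, in which the tool goes at most 41.7 mm and 7.16 degrees, less where a joint would pass 70% of its speed; a pose out of reach is approached as far as the arm can. A call with a gripper value outside its range is refused whole. The fingers move at their own pace and stop on an object; the grip force is fixed at half the most. Time passes only in rows, so rows that repeat a pose let the fingers close. It gives the time, the measured TCP pose, the force, the opening and the grip force at its end, in the units of the state.
- r.sense(): the state, without advancing time (a new reading comes with each control period).
- vision.capture(name): name is "scene" or "top" or "wrist"; returns (picture, depth): 384x512x3 uint8, red, green, blue; 384x512 float32, m along the optical axis (not along the pixel's ray), 0 where there is no reading.
- vision.camera_model(name): a dict with "vertical_fov" (degrees; the focal length in pixels is half the picture's height over the tangent of half this angle, whatever the lens; pixels are square), "cx", "cy" (the principal point, pixels), "distortion" ([k1, k2, p1, p2, k3] as OpenCV has them; the pictures are not rectified), "extrinsics" (4x4, takes a point from camera to world coordinates); the wrist camera has in their place "mount" (4x4, takes a point from camera to tool coordinates, whose origin is the TCP and whose axes are the flange's). Camera axes: x right, y down, z forward; pixel columns grow to the right and rows downward; lengths in m; the calibration is good to about 2 mm. A picture is of the moment at which its call begins: read the wrist's pose just before it. camera_model takes no time and is no camera call.
- r.finish_job(): hands the job in; it is judged then, once.
Trained networks look in the newest picture that a camera, given by its name, has taken for a name from the list of things; names that differ only in an ending like _2 or _b are one class to them, and where a whole thing is asked for, a point or a joint stands for the part that bears it (a point fixed in the world has none). Each returns a list of dicts, best first, with "conf" (0 to 1); they miss things now and then, are a little off and sometimes report something else, mostly with a low value. They report only what shows in the picture. A call takes as long as a camera call. They do not tell look-alikes from the thing itself.
- vision.find_in(camera, thing): "uv" ([column, row] in pixels, amid what is visible of it).
- vision.cut_out(camera, thing): "region" (384x512 bool, what is visible of it) and "uv" ([column, row] in pixels, amid what is visible of it).
The state is a dict: "time_s": time; "joints": joint angles; "joint_velocities": joint speeds; "effort": joint torques, N m; "tcp_pos": TCP position; "ee_rot": TCP orientation; "wrist_force": force on the tool from outside, world axes, zero at the start; "moment": the same for the moment, N m; "gripper_width": opening from 0.0 (shut) to 1.0 (fully open); "gripper_force": force on a finger pad.
Only numpy, scipy, OpenCV 4.12 (cv2) and the standard library are available. Lean on these libraries where they do the work, as an engineer would, in place of code of your own. Each camera call takes 0.05 s, during which the arm holds its last target. There are 200 camera calls.

### The job

The grey cover of the white microscope plinth rests on a single hidden cross-bar and rocks if loaded anywhere else. First feel along the cover with the fingertips, pressing gently, to find where it turns hard; then lift the heavy black lamp power unit and set it gently on the cover, centred over the bar, so that it stands upright and level by itself. Never let it tip the cover clearly out of level, not even for a moment, and leave everything else where it is.

Things in the scene. Friction and masses are not known exactly. Their poses are not given: they have to be found in the camera images.
- plinth: Low white microscope plinth fixed to the bench, 200 mm wide (its x), 480 mm long (its y). Origin: centre of underside, z up. A window in its middle, 140 mm (x) by 260 mm (y), shows the plain grey cover, a rigid 5 mm plate. Rails 30 mm wide along the window's long sides stand 6 mm above the cover; the end housings, beyond 130 mm either way along y, stand 22 mm above it.
- cover_mid (a point): Window's centre on the cover's top when level, 50 mm above the bench; axes as the plinth's. ONE hidden straight bar runs under the cover along the plinth's x, across its whole width, somewhere within 50 mm of here along y. Over the bar the cover is hard; elsewhere it rocks about the bar against soft springs, up to nearly 5 degrees, then a hard stop.
- cover_left (a point): Point on the level cover's top face, 110 mm from cover_mid towards the plinth's +y, 20 mm inside the window's end. Stiffness felt under a fingertip falls with the square of the distance from the bar, alike on both sides: about 0.6 N per mm at 70 mm from it, 1.9 N per mm at 40 mm, 4.8 N per mm at 25 mm.
- cover_right (a point): The same kind of point, 110 mm from cover_mid towards the plinth's -y.
- unit_mid (a point): Centre (also of mass) of the lamp power unit: black box, about 0.8 kg, four rubber feet, vent slots on top, round knob on one small side; 84 mm long (its x), 56 mm wide (its y, the width to grasp), 78 mm high; point 39 mm above its feet. Stands upright on the bench left or right of the plinth. On the cover it is level over the bar and leans about 1.7 degrees per 10 mm off it.
- control_box: Bystander: white control box, 90 x 62 x 42 mm, two small knobs on top. Origin at its underside's centre.
- objective: Bystander: steel microscope objective, 30 mm wide, 43 mm high, standing upright on one end housing of the plinth. Origin at its underside's centre.
- wash_bottle: Bystander: white bottle with blue cap, 60 mm wide, 160 mm high. Origin at its underside's centre.
- media_bottle: Bystander: glass jar with white lid, 66 mm wide, 130 mm high. Origin at its underside's centre.
Mind the look-alikes: they are no part of the job. Leave any pink or purple look-alike of the part that bears unit_mid alone.

How it is judged:
By the outcome, as a careful person would: the job done as asked, in the order asked, and still so for the second after the job is handed in, with the robot touching nothing.
It also fails if it takes over 67 s, if anything falls off the work surface, if the arm or the gripper's body presses on something with over 40 N, if the wrist force passes 120 N, or if a joint passes its speed limit or range.

## Working session

There is one attempt and no reset: what is moved stays moved. The work goes in short steps, Python scripts to look and compute and a shell command to move; the robot and the scene stay as the last step left them, time stands still between calls to the robot, and variables do not carry over. Pictures are saved under pics/ and viewed, at most 10 in all, crops included, and the job is handed in when it is done.

```bash
mkdir -p pics; cat > h.py <<'E'
import numpy as np, cv2
from station import r, vision
def K(n):
    m=vision.camera_model(n); f=192/np.tan(np.radians(m["vertical_fov"]/2))
    return np.array([[f,0,m["cx"]],[0,f,m["cy"]],[0,0,1]]),np.array(m["distortion"],float),m
def pose(n,s=None):
    m=K(n)[2]
    if n!="wrist": return np.array(m["extrinsics"])
    s=s or r.sense(); T=np.eye(4);T[:3,:3]=s["ee_rot"];T[:3,3]=s["tcp_pos"]
    return T@np.array(m["mount"])
def world(n,uv,d,T):
    k,D,_=K(n); uv=np.array(uv,float).reshape(-1,1,2)
    p=cv2.undistortPoints(uv,k,D)[:,0]; d=np.array(d,float).reshape(-1,1)
    return np.hstack([p*d,d])@T[:3,:3].T+T[:3,3]
def cloud(n,reg,dep,T):
    v,u=np.nonzero(reg&(dep>0)); return world(n,np.c_[u,v],dep[v,u],T)
E
python3 - <<'E'
from h import *
s=r.sense();print(s)
ims=[]
for n in("top","scene"):
    T=pose(n);im,d=vision.capture(n)
    cv2.imwrite(f"pics/{n}1.png",im[:,:,::-1]);np.save(f"{n}1.npy",d)
    for t in("plinth","unit_mid","objective","control_box","wash_bottle","media_bottle"):
        for c in vision.cut_out(n,t)[:3]:
            P=cloud(n,c["region"],d,T)
            if len(P): print(n,t,round(c["conf"],2),np.round(c["uv"]),np.round(np.percentile(P,[3,50,97],axis=0),3).tolist())
E
```

```text
{'time_s': 0.0, 'joints': array([ 9.15366171e+01,  2.20871370e+01,  3.78514488e-01, -2.93711903e-02,
       -6.84109638e+01, -1.48166358e+01]), 'joint_velocities': array([ 0.06060358,  0.05111557, -0.04562578, -0.02465007,  0.04921501,
       -0.01618526]), 'effort': array([ 6.76118143e-04, -3.90665102e+01,  1.87405801e+01,  4.21983048e+00,
        1.09997435e-02, -1.98203306e-04]), 'tcp_pos': array([0.14348638, 0.60807294, 0.40368774]), 'ee_rot': array([[ 9.73215598e-01, -2.29893940e-01, -4.20522354e-04],
       [-2.29894313e-01, -9.73213336e-01, -2.09915944e-03],
       [ 7.33260725e-05,  2.13961041e-03, -9.99997708e-01]]), 'wrist_force': array([-0.013719  , -0.19386207, -0.2559183 ]), 'moment': array([-0.05679633,  0.01878648,  0.01815417]), 'gripper_force': 0.0, 'gripper_width': 1.0004565284266296}
top plinth 0.62 [272. 163.] [[0.486, -0.23, 0.046], [0.58, -0.006, 0.057], [0.676, 0.22, 0.075]]
top unit_mid 0.95 [ 88. 220.] [[0.356, 0.484, 0.01], [0.399, 0.514, 0.076], [0.443, 0.554, 0.081]]
top unit_mid 0.73 [126. 196.] [[0.437, 0.381, 0.022], [0.477, 0.404, 0.077], [0.517, 0.435
[... 743 characters left out ...]
 196.] [[0.483, 0.491, 0.001], [0.572, 0.53, 0.061], [0.595, 0.577, 0.082]]
scene unit_mid 0.76 [390. 162.] [[0.367, 0.481, 0.008], [0.414, 0.511, 0.06], [0.446, 0.56, 0.082]]
scene objective 0.41 [302. 193.] [[0.545, 0.17, 0.078], [0.56, 0.181, 0.106], [0.566, 0.194, 0.118]]
scene control_box 0.58 [ 89. 222.] [[0.447, -0.46, 0.01], [0.498, -0.42, 0.044], [0.525, -0.386, 0.053]]
scene wash_bottle 0.73 [ 91. 259.] [[0.65, -0.406, 0.006], [0.677, -0.375, 0.089], [0.689, -0.352, 0.162]]
scene wash_bottle 0.28 [ 90. 221.] [[0.447, -0.46, 0.014], [0.496, -0.42, 0.044], [0.524, -0.386, 0.053]]
scene media_bottle 0.77 [386. 220.] [[0.645, 0.366, 0.009], [0.683, 0.387, 0.089], [0.696, 0.421, 0.133]]
```

```bash
python3 - <<'E'
import cv2,numpy as np
a=cv2.imread("pics/top1.png");b=cv2.imread("pics/scene1.png")
c=cv2.resize(a[120:270,50:240],(760,600),interpolation=3);cv2.imwrite("pics/c1.png",c)
E
```

```text
(no output)
```

View pics/top1.png

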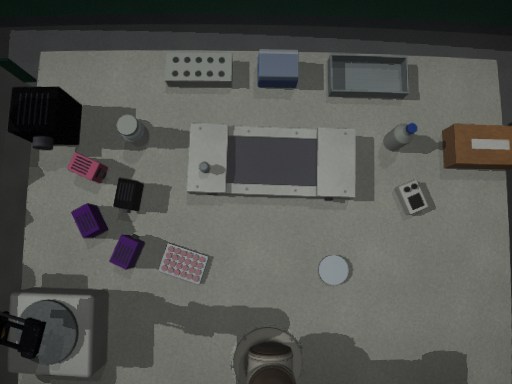

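View pics/c1.png

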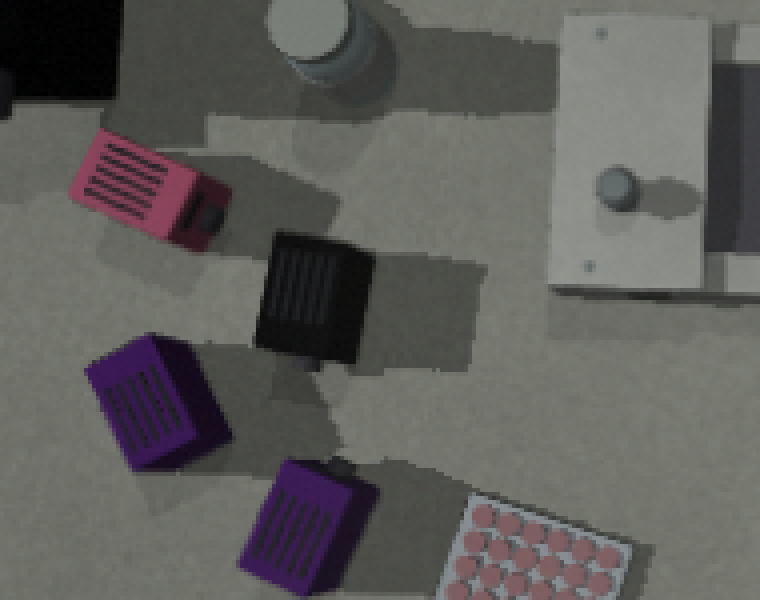

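View pics/scene1.png

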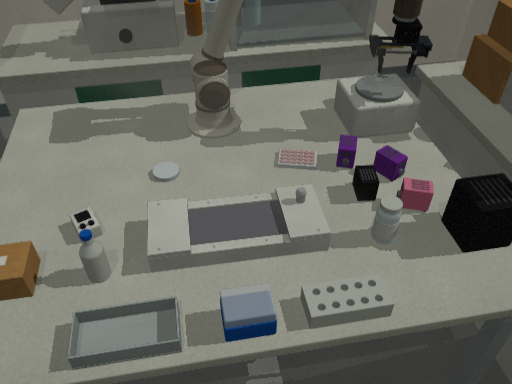

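The top picture shows these candidates:
- The black box with vent slots at (128,194), knob towards the robot, is the unit: the only black one of the right size.
- The purple ones at (88,220) and (126,252) and the pink one at (88,167) are look-alikes.
- The big black lamp house at (45,115) is something else.

The crop confirms this. The plinth window is centred near (272,161), with the objective on the left housing at (204,167).

```bash
python3 - <<'E'
from h import *
n="top";d=np.load("top1.npy");T=pose(n);im=cv2.imread("pics/top1.png")
P=cloud(n,np.ones_like(d,bool),d,T)
def rect(m):
    return [np.round(x,4) for x in cv2.minAreaRect((P[m][:,:2]*1000).astype(np.float32))]
b=lambda x0,x1,y0,y1,z0,z1:(P[:,0]>x0)&(P[:,0]<x1)&(P[:,1]>y0)&(P[:,1]<y1)&(P[:,2]>z0)&(P[:,2]<z1)
u=b(.42,.54,.36,.45,.072,.09);print("unit",rect(u),np.median(P[u],0),P[u].mean(0))
p=b(.45,.71,-.28,.27,.052,.09);print("plinth",rect(p))
for s in(0,1):
    h=b(.45,.71,*((.12,.27) if s else (-.28,-.13)),.066,.08);print("housing",rect(h),P[h].mean(0),np.median(P[h][:,2]))
c=b(.52,.64,-.11,.11,.04,.06);print("cover z",np.median(P[c][:,2]), [np.median(P[b(.54,.62,y,y+.02,.04,.06)][:,2]).round(4) for y in(-.11,-.05,0,.05,.09)])
s=r.sense();R=np.array(s["ee_rot"]);print("tool yaw of y",np.degrees(np.arctan2(R[1,1],R[0,1])))
E
```

```text
unit [array([479.7986, 412.2503]), array([55.8715, 84.3065]), np.float64(81.1544)] [0.47927112 0.41153501 0.07775198] [0.4795717  0.41131236 0.07776144]
plinth [array([584.4401,  -4.3079]), array([479.989 , 201.6159]), np.float64(88.8149)]
housing [array([ 580.0446, -187.8417]), array([112.6692, 199.7131]), np.float64(88.8642)] [ 0.57794746 -0.18822436  0.07147544] 0.07146083774561718
housing [array([586.8076, 180.1941]), array([110.8844, 198.7059]), np.float64(88.8838)] [0.58620494 0.17946313 0.07185534] 0.07191554856311644
cover z 0.04975095961155773 [np.float64(0.0493), np.float64(0.0496), np.float64(0.0498), np.float64(0.05), np.float64(0.0496)]
tool yaw of y -103.28576078535662
```

```bash
cat >> h.py <<'E'
from scipy.spatial.transform import Rotation
MID=np.array([.584,-.004]); E=np.array([.0193,.9998])
def to(x,y,z,yaw):
    s=r.sense();R=np.array(s["ee_rot"]);a=np.radians(yaw)
    Y=np.array([np.cos(a),np.sin(a),0]);Z=np.array([0,0,-1.]);Rt=np.c_[np.cross(Y,Z),Y,Z]
    print("t",round(s["time_s"],2),"shift mm",np.round(R.T@(np.array([x,y,z])-s["tcp_pos"])*1000,1),"turn",np.round(Rotation.from_matrix(R.T@Rt).as_rotvec(degrees=True),1))
E
python3 - <<'E'
from h import *
p=MID+.06*E; to(*p,.262,-91.1)
E
```

```text
t 0.7 shift mm [556.7 436.  142.7] turn [ -0.    0.  -12.2]
```

```bash
python3 -m creep '[[-1,260,204,0,0,0,0],[-1,260,204,0,0,0,0],[-1,260,204,0,0,0,0],[-1,260,204,0,0,0,0],[-1,260,204,0,0,0,0],[-1,260,204,0,0,0,0],[-1,260,204,0,0,0,0],[-1,260,204,0,0,0,0]]'
python3 -m creep '[[-1,260,204,0,0,0,0],[-1,260,204,0,0,0,0],[-1,260,204,0,0,0,0],[-1,260,204,0,0,0,0],[-1,260,204,0,0,0,0],[-1,260,204,0,0,0,-6],[-1,260,204,0,0,0,-12.2],[-1,260,204,0,0,0,-12.2]]'
python3 -c "
from h import *
p=MID+.06*E; to(*p,.262,-91.1)"
```

```text
time_s: 1.37
tcp_pos: [0.3505, 0.3479, 0.4052]
ee_rot: [[0.973, -0.23, 0.0], [-0.23, -0.973, 0.001], [0.0, -0.001, -1.0]]
wrist_force: [0.3, 0.7, 1.4]
gripper_width: 0.476
gripper_force: 0.0
time_s: 2.03
tcp_pos: [0.5566, 0.0902, 0.4051]
ee_rot: [[1.0, -0.015, 0.001], [-0.015, -1.0, 0.0], [0.001, -0.0, -1.0]]
wrist_force: [-0.3, 0.7, 0.2]
gripper_width: 0.007
gripper_force: 0.0
t 2.03 shift mm [ 29.   33.8 143.1] turn [-0.  -0.   0.2]
```

```bash
python3 -m creep '[[-1,29,34,30,0,0,0],[-1,29,34,70,0,0,0],[-1,29,34,110,0,0,0],[-1,29,34,140,0,0,0],[-1,29,34,155,0,0,0],[-1,29,34,163,0,0,0],[-1,29,34,163,0,0,0],[-1,29,34,163,0,0,0]]'
python3 -m creep '[[-1,0,0,3,0,0,0],[-1,0,0,6,0,0,0],[-1,0,0,7,0,0,0],[-1,0,0,7,0,0,0],[-1,0,0,7,0,0,0]]'
```

```text
time_s: 2.7
tcp_pos: [0.5847, 0.0577, 0.2427]
ee_rot: [[1.0, -0.018, 0.002], [-0.018, -1.0, 0.0], [0.002, -0.0, -1.0]]
wrist_force: [0.9, 0.1, 1.1]
gripper_width: 0.005
gripper_force: 0.0
time_s: 3.12
tcp_pos: [0.5841, 0.0575, 0.2353]
ee_rot: [[1.0, -0.019, 0.001], [-0.019, -1.0, 0.0], [0.001, -0.0, -1.0]]
wrist_force: [1.0, 0.5, 0.2]
gripper_width: 0.005
gripper_force: 0.0
```

```bash
f='time|tcp_pos|wrist'
python3 -m creep '[[-1,0,0,1,0,0,0],[-1,0,0,2,0,0,0],[-1,0,0,2,0,0,0]]' | egrep "$f"
python3 -m creep '[[-1,0,0,0,0,0,0]]' | egrep "$f"
python3 -m creep '[[-1,0,0,1,0,0,0],[-1,0,0,1,0,0,0]]' | egrep "$f"
python3 -m creep '[[-1,0,0,0,0,0,0]]' | egrep "$f"
python3 -m creep '[[-1,0,0,1,0,0,0],[-1,0,0,1,0,0,0]]' | egrep "$f"
python3 -m creep '[[-1,0,0,0,0,0,0]]' | egrep "$f"
```

```text
time_s: 3.37
tcp_pos: [0.584, 0.0574, 0.2326]
wrist_force: [0.3, 0.3, -0.2]
time_s: 3.45
tcp_pos: [0.5841, 0.0574, 0.2327]
wrist_force: [0.5, 1.4, 0.1]
time_s: 3.62
tcp_pos: [0.5841, 0.0574, 0.2317]
wrist_force: [0.3, -0.6, 0.4]
time_s: 3.7
tcp_pos: [0.5841, 0.0574, 0.2317]
wrist_force: [-0.5, -0.1, 0.1]
time_s: 3.87
tcp_pos: [0.5841, 0.0574, 0.2307]
wrist_force: [0.3, -0.2, 1.0]
time_s: 3.95
tcp_pos: [0.5841, 0.0574, 0.2308]
wrist_force: [-0.1, 0.4, 1.2]
```

```bash
f='tcp_pos|wrist'
python3 -m creep '[[-1,0,0,1,0,0,0],[-1,0,0,1,0,0,0]]' | egrep "$f"
python3 -m creep '[[-1,0,0,0,0,0,0]]' | egrep "$f"
python3 -m creep '[[-1,0,0,0.7,0,0,0],[-1,0,0,0.7,0,0,0]]' | egrep "$f"
python3 -m creep '[[-1,0,0,0,0,0,0]]' | egrep "$f"
python3 -m creep '[[-1,0,0,0,0,0,0]]' | egrep "$f"
```

```text
tcp_pos: [0.5841, 0.0574, 0.2297]
wrist_force: [0.4, 0.5, 1.0]
tcp_pos: [0.5842, 0.0574, 0.2298]
wrist_force: [-1.6, 0.1, 0.9]
tcp_pos: [0.5841, 0.0574, 0.2291]
wrist_force: [0.7, -0.5, 0.8]
tcp_pos: [0.5842, 0.0574, 0.2291]
wrist_force: [-0.5, 0.6, 0.5]
tcp_pos: [0.5841, 0.0574, 0.2291]
wrist_force: [-0.9, 0.1, 0.6]
```

```bash
f='tcp_pos|wrist'
python3 -m creep '[[-1,0,0,-4,0,0,0],[-1,0,0,-8,0,0,0],[-1,0,40,-8,0,0,0],[-1,0,70,-8,0,0,0],[-1,0,80,-6,0,0,0],[-1,0,80,-4,0,0,0],[-1,0,80,-4,0,0,0]]' | egrep "$f"
python3 -m creep '[[-1,0,0,0.5,0,0,0],[-1,0,0,1,0,0,0],[-1,0,0,1,0,0,0]]' | egrep "$f"
python3 -m creep '[[-1,0,0,0.5,0,0,0],[-1,0,0,0.5,0,0,0]]' | egrep "$f"
python3 -m creep '[[-1,0,0,0.5,0,0,0],[-1,0,0,0.5,0,0,0]]' | egrep "$f"
python3 -m creep '[[-1,0,0,0,0,0,0]]' | egrep "$f"
```

```text
tcp_pos: [0.5824, -0.023, 0.2328]
wrist_force: [-1.1, 0.0, 0.3]
tcp_pos: [0.5827, -0.0219, 0.2325]
wrist_force: [-1.0, -2.1, 2.6]
tcp_pos: [0.5827, -0.0219, 0.2323]
wrist_force: [-1.4, -0.9, 5.2]
tcp_pos: [0.5827, -0.0219, 0.2322]
wrist_force: [-3.1, 1.0, 7.9]
tcp_pos: [0.5827, -0.0219, 0.2322]
wrist_force: [-2.2, 0.3, 7.3]
```

```bash
f='tcp_pos|wrist'
python3 -m creep '[[-1,0,0,-4,0,0,0],[-1,0,0,-7,0,0,0],[-1,0,30,-7,0,0,0],[-1,0,40,-5,0,0,0],[-1,0,40,-3,0,0,0],[-1,0,40,-2,0,0,0]]' | egrep "$f"
python3 -m creep '[[-1,0,0,0.5,0,0,0],[-1,0,0,1,0,0,0],[-1,0,0,1,0,0,0]]' | egrep "$f"
python3 -m creep '[[-1,0,0,0.5,0,0,0],[-1,0,0,0.5,0,0,0]]' | egrep "$f"
python3 -m creep '[[-1,0,0,0.5,0,0,0],[-1,0,0,0.5,0,0,0]]' | egrep "$f"
python3 -m creep '[[-1,0,0,0.5,0,0,0],[-1,0,0,0.5,0,0,0]]' | egrep "$f"
python3 -m creep '[[-1,0,0,0,0,0,0]]' | egrep "$f"
```

```text
tcp_pos: [0.5817, -0.063, 0.2326]
wrist_force: [-0.5, -2.7, 3.1]
tcp_pos: [0.5818, -0.0623, 0.2323]
wrist_force: [-0.9, -1.8, 2.7]
tcp_pos: [0.5818, -0.0623, 0.232]
wrist_force: [-2.1, -1.9, 5.5]
tcp_pos: [0.5818, -0.0624, 0.2317]
wrist_force: [-2.9, -2.1, 7.4]
tcp_pos: [0.5818, -0.0624, 0.2316]
wrist_force: [-3.6, -0.4, 8.6]
tcp_pos: [0.5818, -0.0624, 0.2316]
wrist_force: [-2.0, -1.9, 7.2]
```

```bash
f='tcp_pos|wrist'
python3 -m creep '[[-1,0,0,-4,0,0,0],[-1,0,0,-6,0,0,0],[-1,0,16,-6,0,0,0],[-1,0,16,-5,0,0,0],[-1,0,16,-5,0,0,0]]' | egrep "$f"
python3 -m creep '[[-1,0,0,2,0,0,0],[-1,0,0,4,0,0,0],[-1,0,0,4,0,0,0],[-1,0,0,4,0,0,0]]' | egrep "$f"
python3 -m creep '[[-1,0,0,0,0,0,0]]' | egrep "$f"
python3 -m creep '[[-1,0,0,1,0,0,0],[-1,0,0,1,0,0,0],[-1,0,0,1,0,0,0]]' | egrep "$f"
python3 -m creep '[[-1,0,0,0,0,0,0]]' | egrep "$f"
python3 -m creep '[[-1,0,0,1,0,0,0],[-1,0,0,1,0,0,0],[-1,0,0,1,0,0,0]]' | egrep "$f"
python3 -m creep '[[-1,0,0,0,0,0,0]]' | egrep "$f"
echo ---
python3 -m creep '[[-1,0,0,-4,0,0,0],[-1,0,0,-8,0,0,0],[-1,0,-40,-8,0,0,0],[-1,0,-75,-8,0,0,0],[-1,0,-80,-6,0,0,0],[-1,0,-80,-5,0,0,0],[-1,0,-80,-5,0,0,0]]' | egrep "$f"
python3 -m creep '[[-1,0,0,2,0,0,0],[-1,0,0,3,0,0,0],[-1,0,0,3,0,0,0],[-1,0,0,3,0,0,0]]' | egrep "$f"
python3 -m creep '[[-1,0,0,0,0,0,0]]' | egrep "$f"
python3 -m creep '[[-1,0,0,1,0,0,0],[-1,0,0,1,0,0,0],[-1,0,0,1,0,0,0]]' | egrep "$f"
python3 -m creep '[[-1,0,0,0,0,0,0]]' | egrep "$f"
python3 -m creep '[[-1,0,0,1,0,0,0],[-1,0,0,1,0,0,0],[-1,0,0,1,0,0,0]]' | egrep "$f"
python3 -m creep '[[-1,0,0,0,0,0,0]]' | egrep "$f"
```

```text
tcp_pos: [0.5815, -0.0787, 0.2351]
wrist_force: [-1.0, 0.3, 0.1]
tcp_pos: [0.5817, -0.0782, 0.2317]
wrist_force: [-0.6, 0.1, 2.2]
tcp_pos: [0.5817, -0.0783, 0.2317]
wrist_force: [-0.3, 1.0, 2.6]
tcp_pos: [0.5817, -0.0784, 0.2309]
wrist_force: [0.1, 1.7, 4.2]
tcp_pos: [0.5816, -0.0784, 0.2309]
wrist_force: [-1.2, 1.5, 4.0]
tcp_pos: [0.5817, -0.0784, 0.2301]
wrist_force: [-1.1, 2.4, 6.5]
tcp_pos: [0.5817, -0.0784, 0.2301]
wrist_force: [-1.7, 2.3, 5.8]
---
tcp_pos: [0.5827, 0.0013, 0.2339]
wrist_force: [-0.2, -1.0, 0.2]
tcp_pos: [0.583, 0.0006, 0.2317]
wrist_force: [-1.0, -0.3, 2.3]
tcp_pos: [0.583, 0.0006, 0.2317]
wrist_force: [-0.8, -1.9, 1.9]
tcp_pos: [0.583, 0.0009, 0.2309]
wrist_force: [-1.6, -3.4, 3.9]
tcp_pos: [0.5831, 0.001, 0.2308]
wrist_force: [-0.4, -3.0, 5.4]
tcp_pos: [0.5831, 0.0011, 0.2301]
wrist_force: [-1.2, -3.4, 7.3]
tcp_pos: [0.5831, 0.0011, 0.2301]
wrist_force: [-2.1, -4.0, 6.1]
```

The two sides at y = -0.078 and +0.001 feel almost alike, so the bar should lie at y ≈ -0.038. I'll check that it is hard there.

```bash
f='time|tcp_pos|wrist'
python3 -m creep '[[-1,0,0,-4,0,0,0],[-1,0,0,-7,0,0,0],[-1,0,39,-7,0,0,0],[-1,0,39,-5,0,0,0],[-1,0,39,-4,0,0,0]]' | egrep "$f"
python3 -m creep '[[-1,0,0,1,0,0,0],[-1,0,0,1.5,0,0,0],[-1,0,0,1.5,0,0,0]]' | egrep "$f"
python3 -m creep '[[-1,0,0,0.7,0,0,0],[-1,0,0,0.7,0,0,0]]' | egrep "$f"
python3 -m creep '[[-1,0,0,0,0,0,0]]' | egrep "$f"
python3 -m creep '[[-1,0,0,-10,0,0,0],[1,0,0,-50,0,0,0],[1,0,0,-90,0,0,0],[1,0,-40,-130,0,0,0],[1,0,-80,-160,0,0,0],[1,0,-120,-180,0,0,0],[1,0,-160,-180,0,0,0],[1,0,-160,-180,0,0,0]]' | egrep "$f"
python3 -c "
from h import *
to(.480,.4115,.38,-98.85)"
```

```text
time_s: 10.7
tcp_pos: [0.5821, -0.0385, 0.2331]
wrist_force: [-0.2, 0.5, -1.1]
time_s: 10.95
tcp_pos: [0.5823, -0.0373, 0.2326]
wrist_force: [-1.9, -2.7, 4.4]
time_s: 11.12
tcp_pos: [0.5823, -0.0373, 0.2326]
wrist_force: [-2.8, -3.7, 7.3]
time_s: 11.2
tcp_pos: [0.5823, -0.0373, 0.2326]
wrist_force: [-2.0, -2.6, 8.1]
time_s: 11.87
tcp_pos: [0.5851, 0.1265, 0.4143]
wrist_force: [0.3, -0.7, -0.4]
t 11.87 shift mm [-109.8 -283.2   34.7] turn [-0.2 -0.3  8. ]
```

```bash
f='time|tcp_pos|wrist'
python3 -m creep '[[1,-110,-283,0,0,0,0],[1,-110,-283,0,0,0,0],[1,-110,-283,0,0,0,0],[1,-110,-283,0,0,0,0],[1,-110,-283,0,0,0,0],[1,-110,-283,0,0,0,4],[1,-110,-283,0,0,0,8],[1,-110,-283,0,0,0,8]]' | egrep "$f"
python3 -m creep '[[1,0,0,0,0,0,0],[1,0,0,0,0,0,0]]' | egrep "$f"
python3 - <<'E'
from h import *
T=pose("wrist");im,d=vision.capture("wrist");cv2.imwrite("pics/w1.png",im[:,:,::-1])
for c in vision.cut_out("wrist","unit_mid")[:3]:
    P=cloud("wrist",c["region"],d,T);col=im[c["region"]].mean(0)
    Q=P[(P[:,2]>.07)&(P[:,2]<.09)]
    print(c["conf"],c["uv"],col.round(),len(Q), cv2.minAreaRect((Q[:,:2]*1000).astype(np.float32)) if len(Q)>9 else "", np.median(Q[:,2]) if len(Q) else "")
to(.480,.4115,.209,-98.85)
E
```

```text
time_s: 12.53
tcp_pos: [0.478, 0.4127, 0.4111]
wrist_force: [-0.2, -0.1, 0.8]
time_s: 12.7
tcp_pos: [0.4799, 0.4084, 0.4111]
wrist_force: [0.4, -0.7, -0.5]
0.88 [277.1, 308.0] [ 93.  58. 115.] 1601 ((326.62591552734375, 405.7152404785156), (67.0912857055664, 41.37678527832031), 82.19170379638672) 0.07785659395327466
0.85 [252.3, 175.0] [53. 53. 52.] 4971 ((479.0198974609375, 413.48016357421875), (55.92503356933594, 83.76416015625), 81.86002349853516) 0.07787734754440029
0.82 [111.8, 118.6] [172. 103. 124.] 5528 ((556.60302734375, 540.6629638671875), (84.19989013671875, 56.736717224121094), 67.24931335449219) 0.07776638605126823
t 12.8 shift mm [ -1.5  -4.6 202.4] turn [ 0.   0.  -0.2]
```

View pics/w1.png

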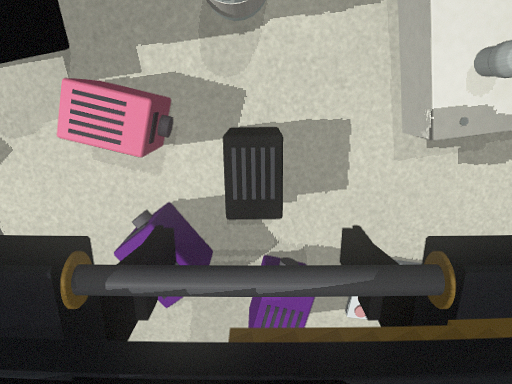

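The wrist picture shows the black unit at (252,175). Both finger paths beside it are clear: pink is at (115,118), and the purple ones are at (165,255) and (277,308). I'll descend.

```bash

python3 -m creep '[[1,-1,-4,35,0,0,-0.5],[1,-1,-4,70,0,0,-0.5],[1,-1,-4,110,0,0,-0.5],[1,-1,-4,145,0,0,-0.5],[1,-1,-4,175,0,0,-0.5],[1,-1,-4,195,0,0,-0.5],[1,-1,-4,202,0,0,-0.5],[1,-1,-4,202,0,0,-0.5]]'
python3 -m creep '[[-1,0,0,0,0,0,0],[-1,0,0,0,0,0,0],[-1,0,0,0,0,0,0],[-1,0,0,0,0,0,0],[-1,0,0,0,0,0,0],[-1,0,0,0,0,0,0]]'
```

```text
time_s: 13.47
tcp_pos: [0.4807, 0.41, 0.2077]
ee_rot: [[0.989, -0.151, -0.002], [-0.151, -0.989, -0.003], [-0.002, 0.004, -1.0]]
wrist_force: [0.5, 0.1, 1.0]
gripper_width: 0.999
gripper_force: 0.0
time_s: 13.97
tcp_pos: [0.4804, 0.412, 0.2103]
ee_rot: [[0.989, -0.149, 0.002], [-0.149, -0.989, 0.002], [0.001, -0.002, -1.0]]
wrist_force: [0.1, 0.2, 2.2]
gripper_width: 0.643
gripper_force: 30.0
```

```bash

python3 -m creep '[[-1,0,0,-5,0,0,0],[-1,0,0,-20,0,0,0],[-1,0,0,-45,0,0,0],[-1,0,0,-75,0,0,0],[-1,0,0,-105,0,0,0],[-1,0,0,-135,0,0,0],[-1,0,0,-150,0,0,0],[-1,0,0,-150,0,0,0]]'
python3 - <<'E'
from h import *
to(.583,-.0377,.36,-91.1)
im,d=vision.capture("wrist");cv2.imwrite("pics/w2.png",im[:,:,::-1])
E
```

```text
time_s: 14.63
tcp_pos: [0.4804, 0.4117, 0.3625]
ee_rot: [[0.989, -0.149, 0.003], [-0.149, -0.989, 0.004], [0.003, -0.005, -1.0]]
wrist_force: [0.3, 1.0, -6.7]
gripper_width: 0.645
gripper_force: 30.0
t 14.63 shift mm [168.4 429.1   0.9] turn [-0.3 -0.2 -7.5]
```

View pics/w2.png

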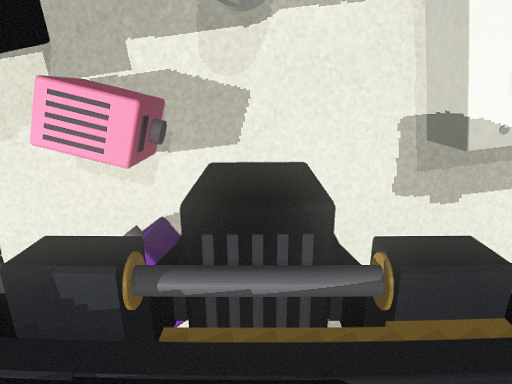

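The unit at (258,240) is lifted and sits squarely between the fingers. I'll carry it across.

```bash

python3 -m creep '[[-1,5,13,0,0,0,0],[-1,15,39,0,0,0,0],[-1,28,72,0,0,0,0],[-1,41,105,0,0,0,0],[-1,54,138,0,0,0,0],[-1,67,171,0,0,0,0],[-1,80,204,0,0,0,0],[-1,93,237,0,0,0,0]]' >/dev/null
python3 -m creep '[[-1,13,33,0,0,0,-1],[-1,26,66,0,0,0,-3],[-1,39,99,0,0,0,-5],[-1,52,132,0,0,0,-7],[-1,63,160,0,0,0,-7.5],[-1,71,181,0,0,0,-7.5],[-1,75,191,0,0,0,-7.5],[-1,75,192,0,0,0,-7.5]]' 
python3 -m creep '[[-1,0,0,10,0,0,0],[-1,0,0,30,0,0,0],[-1,0,0,50,0,0,0],[-1,0,0,67,0,0,0],[-1,0,0,75,0,0,0],[-1,0,0,75,0,0,0],[-1,0,0,75,0,0,0],[-1,0,0,75,0,0,0]]'
python3 - <<'E'
from h import *
to(.583,-.0377,.267,-91.1)
E
```

```text
time_s: 16.02
tcp_pos: [0.5817, -0.0402, 0.356]
ee_rot: [[1.0, -0.023, -0.007], [-0.023, -1.0, -0.001], [-0.007, 0.001, -1.0]]
wrist_force: [0.0, -0.1, -7.7]
gripper_width: 0.644
gripper_force: 30.0
time_s: 16.68
tcp_pos: [0.583, -0.0372, 0.2853]
ee_rot: [[1.0, -0.018, 0.002], [-0.018, -1.0, 0.0], [0.002, -0.0, -1.0]]
wrist_force: [0.0, 0.6, -7.2]
gripper_width: 0.644
gripper_force: 30.0
t 16.68 shift mm [-0.   0.5 18.3] turn [-0.  -0.1  0.1]
```

```bash
f='tcp_pos|wrist'
python3 -m creep '[[-1,0,0.5,6,0,0,0],[-1,0,0.5,12,0,0,0],[-1,0,0.5,17,0,0,0],[-1,0,0.5,20,0,0,0],[-1,0,0.5,20,0,0,0],[-1,0,0.5,20,0,0,0]]'| egrep "$f"
python3 -m creep '[[-1,0,0,1,0,0,0],[-1,0,0,2,0,0,0],[-1,0,0,2,0,0,0]]'| egrep "$f"
python3 -m creep '[[-1,0,0,0.5,0,0,0],[-1,0,0,1,0,0,0],[-1,0,0,1,0,0,0]]'| egrep "$f"
python3 -m creep '[[-1,0,0,0.5,0,0,0],[-1,0,0,1,0,0,0],[-1,0,0,1,0,0,0]]'| egrep "$f"
python3 -c "
from station import r
s=r.sense();print(s['wrist_force'],s['moment'])"
```

```text
tcp_pos: [0.5824, -0.0383, 0.2641]
wrist_force: [-1.0, -0.1, -7.6]
tcp_pos: [0.5824, -0.0383, 0.2623]
wrist_force: [-0.6, -0.8, -7.7]
tcp_pos: [0.5824, -0.0383, 0.2613]
wrist_force: [0.7, -0.1, -7.6]
tcp_pos: [0.5825, -0.0383, 0.2603]
wrist_force: [0.4, 0.3, -8.0]
[ 0.4258284   0.32018976 -7.98634837] [ 0.02025879 -0.04298108  0.00448686]
```

```bash
f='tcp_pos|wrist'
python3 -m creep '[[-1,0,-0.4,0.5,0,0,0],[-1,0,-0.4,0.5,0,0,0]]'| egrep "$f"
python3 -m creep '[[-1,0,0,0.5,0,0,0],[-1,0,0,0.5,0,0,0]]'| egrep "$f"
python3 -m creep '[[-1,0,0,0.5,0,0,0],[-1,0,0,0.5,0,0,0]]'| egrep "$f"
```

```text
tcp_pos: [0.5825, -0.038, 0.2602]
wrist_force: [-0.1, -1.6, -5.1]
tcp_pos: [0.5825, -0.038, 0.2602]
wrist_force: [-1.8, -0.4, -1.8]
tcp_pos: [0.5825, -0.038, 0.2601]
wrist_force: [-3.5, -1.4, 4.5]
```

```bash
f='tcp_pos|wrist|width|gripper_f'
python3 -m creep '[[-1,0,0,-0.5,0,0,0],[-1,0,0,-0.5,0,0,0],[-1,0,0,-0.5,0,0,0]]'| egrep "$f"
python3 -m creep '[[0.3,0,0,0,0,0,0],[0.35,0,0,0,0,0,0],[0.4,0,0,0,0,0,0],[0.5,0,0,0,0,0,0],[0.5,0,0,0,0,0,0],[0.5,0,0,0,0,0,0],[0.5,0,0,0,0,0,0]]'| egrep "$f"
python3 - <<'E'
from h import *
for n in("wrist","top"):
    T=pose(n);im,d=vision.capture(n)
    P=cloud(n,np.ones_like(d,bool),d,T)
    Q=P[(P[:,2]>.115)&(P[:,2]<.14)&(abs(P[:,0]-.583)<.06)&(abs(P[:,1]+.038)<.05)]
    if len(Q)>20:
        A=np.c_[Q-Q.mean(0)];n_=np.linalg.svd(A,full_matrices=False)[2][2];n_*=np.sign(n_[2]);print(n,len(Q),Q.mean(0),"tilt deg x,y",np.degrees(n_[:2]))
cv2.imwrite("pics/t2.png",cv2.resize(im[90:240,170:370,::-1],(800,600)))
s=vision.capture("scene")[0];cv2.imwrite("pics/s2.png",cv2.resize(s[140:290,120:350,::-1],(800,522)))
E
```

```text
tcp_pos: [0.5825, -0.038, 0.2602]
wrist_force: [-5.6, -1.2, 5.8]
gripper_width: 0.64
gripper_force: 30.0
tcp_pos: [0.5826, -0.0377, 0.2592]
wrist_force: [0.1, 0.3, 0.3]
gripper_width: 0.75
gripper_force: 0.0
wrist 17074 [ 0.60094301 -0.0374228   0.1271935 ] tilt deg x,y [ 3.03067974 -0.25484638]
top 173 [ 0.55026632 -0.03655371  0.12704194] tilt deg x,y [-6.39967912  0.0299434 ]
```

View pics/s2.png

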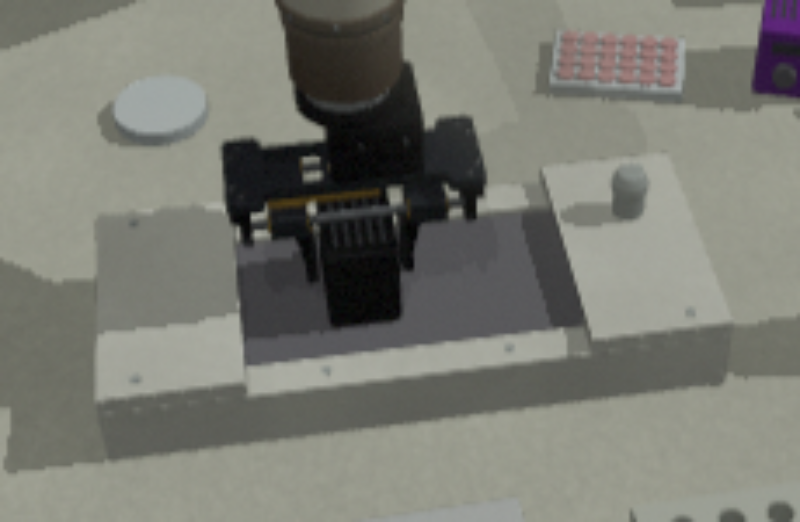

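The scene crop shows the unit at (362,260) standing level on the cover between the open fingers. I'll retreat straight up.

```bash
f='time|tcp_pos|wrist|width'
python3 -m creep '[[1,0,0,0,0,0,0],[1,0,0,0,0,0,0],[1,0,0,-5,0,0,0],[1,0,0,-20,0,0,0],[1,0,0,-45,0,0,0],[1,0,0,-75,0,0,0],[1,0,0,-110,0,0,0],[1,0,0,-145,0,0,0]]'| egrep "$f"
python3 -m creep '[[1,-40,0,-20,0,0,0],[1,-80,0,-20,0,0,0],[1,-120,0,-20,0,0,0],[1,-160,0,-20,0,0,0],[1,-160,0,-20,0,0,0],[1,-160,0,-20,0,0,0]]'| egrep "$f"
python3 - <<'E'
from h import *
for n in("wrist","top"):
    T=pose(n);im,d=vision.capture(n)
    P=cloud(n,np.ones_like(d,bool),d,T)
    def fit(m,l):
        Q=P[m]
        if len(Q)<30: return print(n,l,len(Q))
        for _ in range(3):
            c=np.linalg.lstsq(np.c_[Q,np.ones(len(Q))][:,[0,1,3]],Q[:,2],rcond=None)[0];e=Q[:,2]-np.c_[Q[:,:2],np.ones(len(Q))]@c;Q=Q[abs(e)<.003]
        print(n,l,len(Q),Q.mean(0).round(4),"slope deg x,y",np.degrees(c[:2]).round(2),cv2.minAreaRect((Q[:,:2]*1000).astype(np.float32)))
    near=(abs(P[:,0]-.583)<.06)&(abs(P[:,1]+.038)<.05)
    fit(near&(P[:,2]>.118)&(P[:,2]<.14),"unit")
    fit((abs(P[:,0]-.583)<.06)&(abs(P[:,1])<.115)&(P[:,2]>.035)&(P[:,2]<.0545),"cover")
    if n=="wrist": cv2.imwrite("pics/w3.png",im[:,:,::-1])
s=vision.capture("scene")[0];cv2.imwrite("pics/s3.png",cv2.resize(s[140:290,120:350,::-1],(800,522)))
E
```

```text
time_s: 20.08
tcp_pos: [0.5821, -0.0379, 0.406]
wrist_force: [1.1, 0.0, -0.4]
gripper_width: 0.995
time_s: 20.58
tcp_pos: [0.4204, -0.0352, 0.4255]
wrist_force: [1.2, -0.0, 0.3]
gripper_width: 0.999
wrist unit 2820 [ 0.5524 -0.037   0.1275] slope deg x,y [ 1.84 -0.05] ((552.4866333007812, -36.87023162841797), (56.55265426635742, 27.112211227416992), 89.21134185791016)
wrist cover 12341 [0.5534 0.0125 0.0497] slope deg x,y [-0.07 -0.07] ((555.0623779296875, 0.05980682373046875), (230.77734375, 66.71223449707031), 89.19315338134766)
top unit 543 [ 0.5799 -0.0371  0.1276] slope deg x,y [ 0.17 -0.46] ((581.3489990234375, -36.592308044433594), (54.73811340332031, 83.791015625), 89.99864196777344)
top cover 1784 [0.5848 0.0234 0.0496] slope deg x,y [ 0.08 -0.01] ((583.0057983398438, 0.4373779296875), (119.9496078491211, 229.08389282226562), 0.00977273564785719)
```

View pics/s3.png

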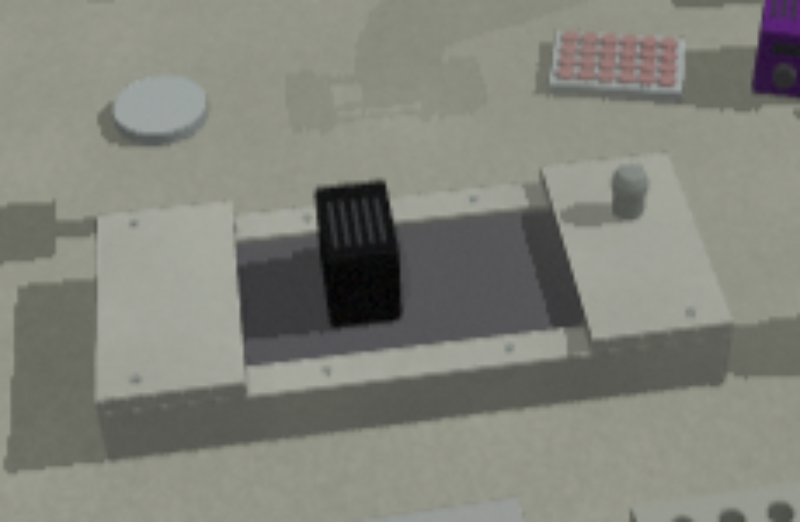

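The unit stands upright at (358,255). The cover measures within 0.1° of level, the objective at (628,190) hasn't moved, and the robot is clear. I'm handing it in.

```bash
python3 -c "
from station import r
print(r.finish_job())"
```

```text
the job is handed in; nothing more can be done
None
```

The job is handed in: I felt for the bar and found it about 34 mm from the window's centre towards plinth -y, and the lamp power unit now stands there by itself, with the cover measured within about 0.1° of level.

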